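# Unclamp the finished umbrella handle and hang it on the drying rack

### The job

The glue on the pale wooden umbrella handle has set: swing the red-knobbed lever of the vise all the way round so that its jaw slides fully open, and leave it open. Then lift the handle up out of the jaws and set it on the wooden drying rack the way the dark handle hangs there: upright, stem down between the two slats, grip lying square across both. Do not drop it, and leave the dark handle, the thread cone and the varnish jar where they are.

Things in the scene. Friction and masses are not known exactly. Their poses are not given: they have to be found in the camera images.
- vise: Green toggle-lever vise, bolted down, 235 (its x) x 146 x 78 mm. Origin: under it at table height. Jaws 80 mm wide (y), tops at z 78 mm, bed z 30. Fixed jaw at x 50 to 104 mm, with a cork V notch; moving jaw at x -12 to 33 mm when shut (cork lining on a light spring) slides to -x to open. Clamped stem at x 45, y 0. The lever's upright pin is at x -86, y 0; a flat link joins it to the jaw.
- vise_lever (a joint): Angle of the steel lever about its upright pin (rad). 0 = shut and locked: it points along the vise's +y. It grows anticlockwise seen from above, to its stop at 1.75 = fully open, when it points along the vise's -x and a little to -y. Friction only, no spring: it stays where left and takes about 2 to 5 N at the knob.
- lever_knob (a point): Centre of the top of the lever's red knob: an upright cylinder 26 mm in diameter and 44 mm high, from 62 to 106 mm above the table, 110 mm from the lever's pin. The flat steel lever bar below it (14 mm wide) has its top at 58 mm.
- vise_jaw (a joint): How far the moving jaw has slid open (m). 0 = shut on the stem, 0.0216 = fully open. It is driven only by the lever: slowly near the shut end (2 mm at 0.43 rad), 8 mm at 0.9 rad.
- jaw_top (a point): Middle of the moving jaw's top face (78 mm above the table); it travels with the jaw.
- handle: Pale wooden T-shaped umbrella handle, loose, about 80 g, clamped in the vise. Origin: foot of its stem, z up. Stem 24 mm dia., 42 mm long; on it the grip, along the handle's x, 125 mm long, 26 wide (y), z 42 to 70 mm, ends half-round (97 mm flat below). In the vise the grip lies along the vise's x within 0.25 rad, on both jaw tops, also when open, when it may slide up to 20 mm with the moving jaw.
- rack: Plywood drying rack, fixed, 334 (its x) x 110 x 95 mm. Origin: under its middle at table height. Two slats along x, each 20 mm wide, tops at z 75 mm, at y 22 to 42 and -22 to -42 mm: a gap of 44 mm between. End boards at x 153 to 167 mm either end, up to z 95 mm. A hanging handle has its grip along the rack's y and its foot at z 33 mm.
- dark_handle: A handle of dark wood of the same shape and size as the pale one (same origin and axes), already hanging loose on the rack anywhere within 110 mm of its middle. To be left in place.
- thread_cone: Loose white cone of thread, 72 mm in diameter at the foot, 107 mm high with a yellow top. Origin under its middle. To be left alone.
- varnish: Loose closed amber jar of varnish, 64 mm in diameter, 85 mm high. Origin under its middle. To be left alone.
There are look-alikes about, which are no part of the job. What is shaped like the handle but blue or turquoise is not meant.

How it is judged:
By the outcome, as a careful person would: the job done as asked, in the order asked, and still so for the second after the job is handed in, with the robot touching nothing.
It also fails if it takes over 51 s, if anything falls off the work surface, if the arm or the gripper's body presses on something with over 40 N, if the wrist force passes 120 N, or if a joint passes its speed limit or range.

### The arm

A 6-joint arm with a two-finger parallel gripper is mounted at the origin on the work surface. World frame = base frame: x ahead of the robot, y to its left, z up, the work surface at z = 0. Lengths are in m, angles in rad, forces in N, time in s.
With the tool pointing down it reaches from about 0.3 to 0.775 m from the base axis. Payload 14.6 kg.
Tool frame: the origin (TCP) lies midway between the tips of the shut fingers; the grasp point (between the pads) lies 19 mm behind it (ctrl.pinch_z is the z of the grasp point in the tool frame, in m); z points along the fingers, y is the line along which they close (so a half turn about z gives the same grasp; the last joint's range is limited). The gripper opens to 94 mm and grips with 3 to 60 N. Pads are 16 mm wide; open, the fingers measure 119 mm over their backs; the gripper's body (75 mm by 177 mm) begins 78 mm behind the grasp point.
Start: joints at [1.186, 0.3, 1.521, -0, 1.321, -0.067], TCP at [0.172, 0.522, 0.205] pointing down, gripper open.
Joint ranges: [-3.03, 3.03], [-0.79, 2.21], [0.23, 2.52], [-1.04, 4.18], [0, 3.07], [-2.55, 2.55]. Speed limits (rad/s): [2.22, 2.22, 2.57, 3.14, 3.14, 3.14].

### API

Orientations are given as [roll, pitch, yaw] about the fixed x, y, z axes, in that order (R = Rz(yaw) Ry(pitch) Rx(roll)).
In Python, from station import ctrl, camera, ticket gives the robot as it stands. The module is installed in compiled form; this text tells all that it offers.
- The arm moves only by the shell command python3 -m inch 'ROWS' [FORCE]. ROWS is text: rows parted by semicolons, each of 7 numbers parted by spaces: the opening, from -1 (shut) to 1 (fully open), then the shift along the tool's x, y, z in units of 0.03 m (1.0 is 0.03 m), then the turn, a rotation vector about the tool's x, y, z in units of 10 degrees (1.0 is 10 degrees). In form: grip dx dy dz rx ry rz; .... A call has 1 to 10 rows; each row shifts and turns the commanded pose from where the row before left it, along the tool's axes as they then stand; what a row does not reach is not made up. A row lasts 1/8 s, in which the tool goes at most 62.5 mm and 10.7 degrees, less where a joint would pass 70% of its speed; a pose out of reach is approached as far as the arm can. A call with a number of a shift or a turn outside -1 to 1 is refused whole. A call with a gripper value outside its range is refused whole. The fingers move at their own pace and stop on an object; FORCE is the grip in N (left out, the last holds). Time passes only in rows, so rows that do not move let the fingers close. It gives the time, the measured TCP pose, the force, the opening and the grip force at its end, in the units of the state.
- ctrl.get_obs(): the state, without advancing time (a new reading comes with each control period).
- camera(name): name is "scene" or "top" or "wrist"; returns a dict with "img" (400x640x3 uint8, blue, green, red), "range_z" (400x640 float32, m along the optical axis (not along the pixel's ray), 0 where there is no reading), "intrinsics" (3x3 intrinsics, pixels), "view" (4x4, takes a point from world to camera coordinates). Camera axes: x right, y down, z forward; pixel columns grow to the right and rows downward; lengths in m; the calibration is good to about 2 mm. A picture is of the moment at which its call begins.
- ticket.hand_in(): hands the job in; it is judged then, once.
The state is a dict: "time_s": time; "qpos": joint angles; "joint_vel": joint speeds; "tau": joint torques, N m; "ee_pos": TCP position; "eef_rot": TCP orientation; "force": force on the tool from outside, world axes, zero at the start; "moment": the same for the moment, N m; "grip_width": finger opening in m; "grip_force": force on a finger pad.
Only numpy, scipy, OpenCV 4.12 (cv2) and the standard library are available. Lean on these libraries where they do the work, as an engineer would, in place of code of your own. Each camera call takes 0.05 s, during which the arm holds its last target. There are 200 camera calls.

## Working session

There is one attempt and no reset: what is moved stays moved. The work goes in short steps, Python scripts to look and compute and a shell command to move; the robot and the scene stay as the last step left them, time stands still between calls to the robot, and variables do not carry over. Pictures are saved under pics/ and viewed, at most 10 in all, crops included, and the job is handed in when it is done.

```bash
mkdir -p pics; cat > h.py <<'E'
import numpy as np,cv2
from station import ctrl,camera
def snap(n,f=None):
    c=camera(n)
    if f: cv2.imwrite('pics/'+f,c['img'])
    np.savez('/tmp/'+n+'.npz',**c); return c
def pts(c):
    z=c['range_z'].astype(float);K=c['intrinsics'];v,u=np.mgrid[:z.shape[0],:z.shape[1]]
    P=np.stack([(u-K[0,2])/K[0,0]*z,(v-K[1,2])/K[1,1]*z,z],-1)
    V=np.linalg.inv(c['view']);P=P@V[:3,:3].T+V[:3,3];P[z==0]=np.nan;return P
def ray(c,u,v,h):
    V=np.linalg.inv(c['view']);d=V[:3,:3]@np.linalg.inv(c['intrinsics'])@[u,v,1];o=V[:3,3];return o+d*(h-o[2])/d[2]
E
python3 - <<'E'
from h import *
for n in('top','scene'):
    c=snap(n,n+'0.png');print(n,np.linalg.inv(c['view'])[:3,3].round(3))
o=ctrl.get_obs();print(o['time_s'],o['ee_pos'],o['eef_rot'],o['grip_width'],o['force'],ctrl.pinch_z)
E
```

```text
top [0.265 0.09  1.625]
scene [1.157 0.695 0.962]
0.1 [0.17177343 0.52223741 0.20494323] [-3.14057340e+00 -6.49730310e-05  2.82380349e+00] 0.09381788754624992 [ 0.53190376 -0.26218949 -0.69225858] -0.0188
```

View pics/top0.png

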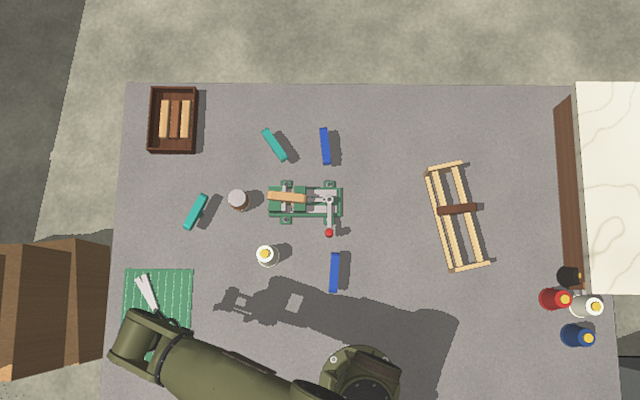

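View pics/scene0.png

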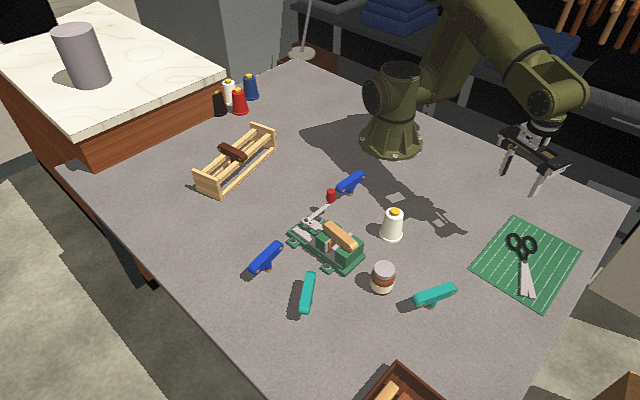

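The top view shows the vise with the pale grip at about (287,197), the pin at (329,199) and the red knob at (329,232). The rack is at (457,215), with the dark handle at (457,209). The cone (267,255) and jar (238,199) are on the +y side. Image up is world +x and image left is world +y.

```bash
cat > m.py <<'E'
from h import *
c=dict(np.load('/tmp/top.npz'));im=c['img'];P=pts(c);hsv=cv2.cvtColor(im,cv2.COLOR_BGR2HSV)
H,S,Vv=[hsv[...,i].astype(int) for i in range(3)]
def box(m,name,u0,u1,v0,v1,h):
    w=np.zeros(m.shape,bool);w[v0:v1,u0:u1]=1;m=m&w
    n,l,st,_=cv2.connectedComponentsWithStats(m.astype('uint8'));
    if n<2: print(name,'none');return
    m=l==1+st[1:,4].argmax();v,u=np.nonzero(m)
    Q=np.array([ray(c,a,b,h)[:2] for a,b in zip(u,v)])
    r=cv2.minAreaRect((Q*1000).astype('float32'));b=cv2.boxPoints(r)
    e=b[1]-b[0],b[2]-b[1];L=max(e,key=np.linalg.norm)
    print(name,len(u),'zmed',np.nanmedian(P[m][:,2]).round(3),'mean',Q.mean(0).round(4),'rect',np.round(r[0],1),np.round(r[1],1),'longyaw',np.degrees(np.arctan2(L[1],L[0])).round(1))
Z=np.nan_to_num(P[...,2])
box(((H<8)|(H>172))&(S>150)&(Vv>90),'knob',310,350,220,245,.106)
wood=(H>8)&(H<28)&(S>60)&(Vv>140)
box(wood&(Z>.085),'pale',255,312,180,215,.106+.012-.0)
box((H<20)&(S>70)&(Vv<130)&(Z>.085),'dark',430,490,195,225,.1)
box((Z>.06)&(Z<.12),'rack',415,500,150,280,.085)
box(wood&(Z>.065)&(Z<.085),'slat',415,500,150,280,.075)
box((H>55)&(H<90)&(S>60),'green',255,350,170,230,.05)
box((Z>.07),'jar',225,250,185,212,.085)
box((Z>.09),'cone',255,280,240,270,.107)
for u,v in[(287,197),(275,197),(300,199),(329,199),(329,232),(457,209),(440,190),(463,210),(470,235)]:print(u,v,P[v,u].round(3))
cv2.imwrite('pics/crop.png',np.hstack([cv2.resize(im[165:250,255:355],(400,340),interpolation=2),cv2.resize(im[155:278,415:500],(235,340),interpolation=2)]))
E
python3 m.py
```

```text
knob 46 zmed 0.106 mean [0.4608 0.0944] rect [460.4  93.8] [21.3 18.1] longyaw 0.6
pale 323 zmed 0.105 mean [0.5681 0.2259] rect [567.  226.2] [119.3  28.3] longyaw 84.1
dark 345 zmed 0.103 mean [ 0.5389 -0.2943] rect [ 538.1 -294.6] [ 28.9 121.8] longyaw -83.3
rack 2119 zmed 0.077 mean [ 0.5231 -0.2965] rect [ 522.2 -301.5] [335.3 125.8] longyaw 13.1
slat 360 zmed 0.074 mean [ 0.4428 -0.2845] rect [ 444.4 -283.8] [164.   21.5] longyaw 13.3
green 210 zmed 0.017 mean [0.519  0.1978] rect [512.1 193.9] [181.1  34.1] longyaw 88.9
jar 260 zmed 0.084 mean [0.5679 0.3826] rect [568.  382.3] [57.2 52.9] longyaw 2.3
cone 216 zmed 0.097 mean [0.3935 0.2875] rect [393.3 286.7] [48.  51.3] longyaw -89.4
287 197 [0.569 0.224 0.103]
275 197 [0.568 0.26  0.105]
300 199 [0.562 0.183 0.109]
329 199 [0.572 0.095 0.063]
329 232 [0.462 0.094 0.106]
457 209 [ 0.537 -0.296  0.1  ]
440 190 [ 0.601 -0.25   0.08 ]
463 210 [ 0.534 -0.314  0.102]
470 235 [ 0.461 -0.339  0.078]
```

View pics/crop.png

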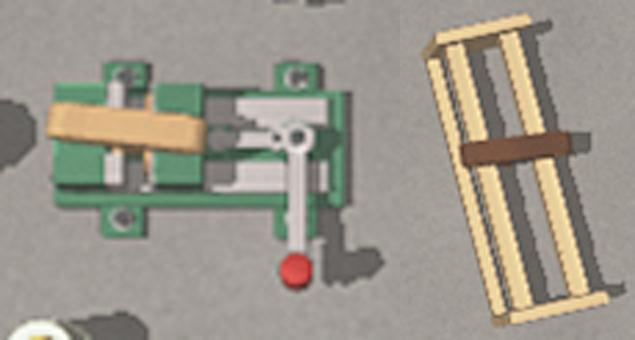

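```bash
python3 -m inch '-0.2 -.8 -.62 0 0 0 0;-0.2 -.8 -.62 0 0 0 0;-0.2 -.8 -.62 0 0 0 0;-0.2 -.8 -.62 0 0 0 0;-0.2 -.8 -.62 0 0 0 0;-0.2 -.8 -.62 0 0 0 0;-0.2 -.8 -.62 0 0 0 0;-0.2 -.8 -.62 0 0 0 0;-0.2 -.8 -.62 0 0 0 0'
python3 -m inch '-0.2 -.8 -.62 0 0 0 0;-0.2 -.8 -.62 0 0 0 0;-0.2 -.8 -.62 0 0 0 0;-0.2 -.8 -.62 0 0 0 0;-0.2 -.8 -.62 0 0 0 0;-0.2 -.8 -.62 0 0 0 0;-0.2 -.8 -.62 0 0 0 0;-0.2 -.8 -.62 0 0 0 0;-0.2 0 0 0 0 0 1;-0.2 0 0 0 0 0 1'
python3 -m inch '-0.2 0 0 0 0 0 1;-0.2 0 0 0 0 0 1;-0.2 0 0 0 0 0 1;-0.2 0 0 0 0 0 1;-0.2 0 0 0 0 0 1;-0.2 0 0 0 0 0 1;-0.2 0 0 0 0 0 1;-0.2 0 0 0 0 0 1;-0.2 0 0 0 0 0 1;-0.2 0 0 0 0 0 1'
python3 -m inch '-0.2 0 0 0 0 0 1;-0.2 0 0 0 0 0 1;-0.2 0 0 0 0 0 1;-0.2 0 0 0 0 0 1;-0.2 0 0 0 0 0 .18;-0.2 0 0 0 0 0 0'
cat >> m.py <<'E'
print('--rack')
t=np.radians(13.2);R=np.array([[np.cos(t),np.sin(t)],[-np.sin(t),np.cos(t)]])
v,u=np.mgrid[150:280,415:500];u=u.ravel();v=v.ravel();w=wood[v,u]
Q=np.array([ray(c,a,b,.075)[:2] for a,b in zip(u,v)]);q=(Q-[.5222,-.3015])@R.T*1000
zz=Z[v,u]
k=w&(abs(q[:,0])<130)
for a in range(-130,130,20):
    s=w&(q[:,0]>=a)&(q[:,0]<a+20)&(zz>.06)
    y=np.sort(q[s,1]);print(a,[ (g.min().round(),g.max().round()) for g in np.split(y,np.nonzero(np.diff(y)>8)[0]+1) if len(g)])
Q=np.array([ray(c,a,b,.095)[:2] for a,b in zip(u,v)]);q=(Q-[.5222,-.3015])@R.T*1000
s=w&(zz>.085)&(abs(q[:,0])>130);
for g in(1,-1):
    m=s&(g*q[:,0]>0);print('end',q[m].min(0).round(),q[m].max(0).round(),q[m].mean(0).round())
E
python3 m.py | sed -n '/--rack/,$p'
```

```text
time_s: 1.23
ee_pos: [0.3251, 0.295, 0.2053]
eef_rot: [-3.141, -0.0, 2.824]
force: [0.6, -0.3, -0.8]
grip_width: 0.0378
grip_force: 0.0
time_s: 2.48
ee_pos: [0.4606, 0.0942, 0.2051]
eef_rot: [-3.141, -0.001, 2.468]
force: [-0.5, -0.5, 0.5]
grip_width: 0.0377
grip_force: 0.0
time_s: 3.72
ee_pos: [0.4605, 0.0946, 0.2052]
eef_rot: [-3.141, 0.0, 0.724]
force: [0.3, 1.2, 0.1]
grip_width: 0.0375
grip_force: 0.0
time_s: 4.47
ee_pos: [0.4605, 0.0946, 0.2053]
eef_rot: [3.142, 0.0, 0.003]
force: [-0.1, -0.5, -1.8]
grip_width: 0.0378
grip_force: 0.0
--rack
-130 [(np.float64(-39.0), np.float64(-17.0)), (np.float64(24.0), np.float64(45.0))]
-110 [(np.float64(-40.0), np.float64(-18.0)), (np.float64(25.0), np.float64(46.0))]
-90 [(np.float64(-39.0), np.float64(-17.0)), (np.float64(24.0), np.float64(46.0))]
-70 [(np.float64(-40.0), np.float64(-17.0)), (np.float64(25.0), np.float64(46.0))]
-50 [(np.float64(-40.0), np.float64(-17.0)), (np.float64(24.0), np.float64(46.0))]
-30 [(np.float64(-39.0), np.float64(-17.0)), (np.float64(25.0), np.float64(46.0))]
-10 [(np.float64(-40.0), np.float64(-18.0)), (np.float64(24.0), np.float64(46.0))]
10 [(np.float64(42.0), np.float64(42.0)), (np.float64(57.0), np.float64(60.0))]
30 [(np.float64(-39.0), np.float64(-18.0)), (np.float64(25.0), np.float64(45.0)), (np.float64(57.0), np.float64(59.0))]
50 [(np.float64(-40.0), np.float64(-18.0)), (np.float64(24.0), np.float64(46.0))]
70 [(np.float64(-40.0), np.float64(-18.0)), (np.float64(24.0), np.float64(44.0))]
90 [(np.float64(-40.0), np.float64(-18.0)), (np.float64(24.0), np.float64(46.0))]
110 [(np.float64(-39.0), np.float64(-17.0)), (np.float64(25.0), np.float64(45.0))]
end [150. -51.] [166.  60.] [159.   4.]
end [-167.  -52.] [-154.   57.] [-160.    3.]
```

```bash
python3 -m inch '-0.2 0 0 .9 0 0 0;-0.2 0 0 .9 0 0 0;-0.2 0 0 .9 0 0 0;-0.2 0 0 .9 0 0 0;-0.2 0 0 .9 0 0 0;-0.37 0 0 0 0 0 0;-0.37 0 0 0 0 0 0'
python3 - <<'E'
from h import *
snap('scene')
im=np.load('/tmp/scene.npz')['img'];cv2.imwrite('pics/s1.png',cv2.resize(im[130:300,240:440],(600,510)))
E
```

```text
time_s: 5.35
ee_pos: [0.4611, 0.0947, 0.0714]
eef_rot: [-3.141, -0.001, 0.001]
force: [0.3, 0.9, -1.0]
grip_width: 0.0297
grip_force: 0.4
```

View pics/s1.png

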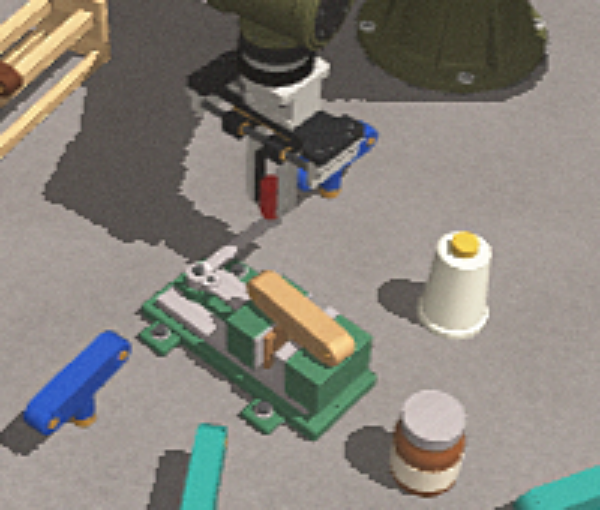

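The red knob sits between the fingers, so I'll follow the arc in 5° rows.

```bash
python3 -m inch '-0.37 .014 .32 0 0 0 -.5;-0.37 .014 .32 0 0 0 -.5;-0.37 .014 .32 0 0 0 -.5;-0.37 .014 .32 0 0 0 -.5;-0.37 .014 .32 0 0 0 -.5;-0.37 .014 .32 0 0 0 -.5;-0.37 .014 .32 0 0 0 -.5;-0.37 .014 .32 0 0 0 -.5'
python3 -m inch '-0.37 .014 .32 0 0 0 -.5;-0.37 .014 .32 0 0 0 -.5;-0.37 .014 .32 0 0 0 -.5;-0.37 .014 .32 0 0 0 -.5;-0.37 .014 .32 0 0 0 -.5;-0.37 .014 .32 0 0 0 -.5;-0.37 .014 .32 0 0 0 -.5;-0.37 .014 .32 0 0 0 -.5;-0.37 .014 .32 0 0 0 -.5'
```

```text
time_s: 6.4
ee_pos: [0.4871, 0.0238, 0.0717]
eef_rot: [3.141, -0.002, 0.701]
force: [-0.2, 2.1, 0.2]
grip_width: 0.0293
grip_force: 1.0
time_s: 7.52
ee_pos: [0.5616, -0.0151, 0.0716]
eef_rot: [3.141, -0.0, 1.487]
force: [-2.4, 2.0, -0.1]
grip_width: 0.0297
grip_force: 1.1
```

```bash
python3 -m inch '-0.37 .014 .32 0 0 0 -.5;-0.37 .014 .32 0 0 0 -.5;-0.37 .014 .32 0 0 0 -.5;-0.37 0 .05 0 0 0 0'
python3 -m inch '-0.37 0 .07 0 0 0 0'
python3 -m inch '-0.37 0 .05 0 0 0 0'
```

```text
time_s: 8.02
ee_pos: [0.5918, -0.0137, 0.0714]
eef_rot: [3.141, 0.0, 1.745]
force: [-2.7, -1.0, 1.6]
grip_width: 0.0293
grip_force: 1.1
time_s: 8.15
ee_pos: [0.5935, -0.0134, 0.0711]
eef_rot: [3.141, 0.0, 1.743]
force: [-2.2, -1.3, 1.4]
grip_width: 0.0298
grip_force: 1.1
time_s: 8.28
ee_pos: [0.5941, -0.0133, 0.0709]
eef_rot: [-3.139, 0.0, 1.744]
force: [-15.3, -3.2, 11.5]
grip_width: 0.0296
grip_force: 8.0
```

```bash
python3 -m inch '-0.2 0 -.13 0 0 0 0;-0.2 0 0 0 0 0 0;-0.2 0 0 -.6 0 0 0;-0.2 0 0 -1 0 0 0;-0.2 0 0 -1 0 0 0;-0.2 0 0 -1 0 0 0;-0.2 0 0 -1 0 0 0;0.1 0 0 0 0 0 0'
python3 - <<'E'
from h import *
c=snap('top');s=snap('scene')
cv2.imwrite('pics/t2.png',np.hstack([cv2.resize(c['img'][165:250,255:355],(400,340),interpolation=2),cv2.resize(s['img'][160:290,270:420],(392,340))]))
E
python3 m.py|sed '/--rack/,$d'
```

```text
time_s: 9.28
ee_pos: [0.592, -0.0137, 0.2119]
eef_rot: [3.136, 0.001, 1.745]
force: [1.4, 0.9, -0.1]
grip_width: 0.0445
grip_force: 0.0
knob none
pale 326 zmed 0.105 mean [0.5681 0.2258] rect [568.3 226. ] [119.7  25.9] longyaw 84.8
dark 356 zmed 0.102 mean [ 0.5384 -0.2928] rect [ 538.3 -293.3] [ 28.3 124.5] longyaw -82.2
rack 2117 zmed 0.077 mean [ 0.5235 -0.2964] rect [ 522.2 -301.5] [335.3 125.8] longyaw 13.1
slat 312 zmed 0.075 mean [ 0.4546 -0.3483] rect [ 456.  -347.7] [156.4  20.4] longyaw 12.6
green 330 zmed 0.017 mean [0.5244 0.1541] rect [517.2 166.7] [ 68.9 229.2] longyaw -79.6
jar 263 zmed 0.084 mean [0.5675 0.3823] rect [568.  382.3] [57.2 52.9] longyaw 2.3
cone 204 zmed 0.097 mean [0.3943 0.2872] rect [393.3 288.2] [48.2 48.1] longyaw 1.7
287 197 [0.567 0.223 0.111]
275 197 [0.568 0.26  0.109]
300 199 [0.562 0.183 0.109]
329 199 [0.572 0.095 0.063]
329 232 [0.475 0.094 0.005]
457 209 [ 0.537 -0.296  0.101]
440 190 [ 0.603 -0.253  0.07 ]
463 210 [ 0.534 -0.314  0.103]
470 235 [ 0.461 -0.339  0.075]
```

View pics/t2.png

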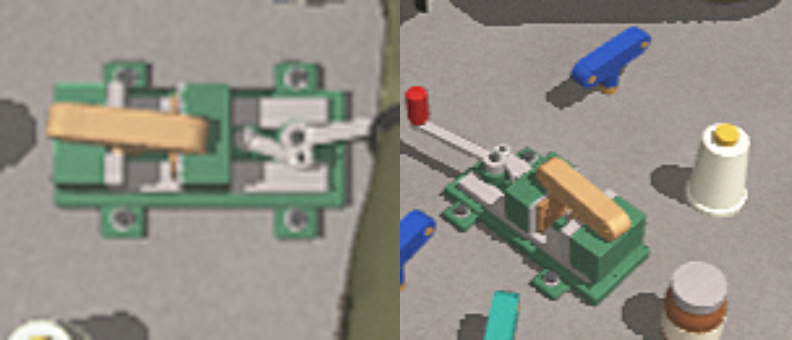

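The jaw is open, the lever points along -y at its stop, and the handle hasn't moved (centre about (0.571, 0.227), axis 84.5°). Next I move over it and grasp.

```bash
python3 -m inch '0.2 0 0 0 0 0 .8;0.2 0 0 0 0 0 .75;0.2 .99 -.185 0 0 0 0;0.2 .99 -.185 0 0 0 0;0.2 .99 -.185 0 0 0 0;0.2 .99 -.185 0 0 0 0;0.2 .99 -.185 0 0 0 0;0.2 .99 -.185 0 0 0 0;0.2 .99 -.185 0 0 0 0;0.2 .99 -.185 0 0 0 0'
python3 -m inch '0.2 0 0 .85 0 0 0;0.2 0 0 .85 0 0 0;0.2 0 0 .85 0 0 0;0.2 0 0 .85 0 0 0;0.2 0 0 .8 0 0 0;0.2 0 0 0 0 0 0'
python3 -m inch '-0.8 0 0 0 0 0 0;-0.8 0 0 0 0 0 0;-0.8 0 0 0 0 0 0;-0.8 0 0 0 0 0 0' 25
```

```text
time_s: 10.62
ee_pos: [0.5691, 0.2279, 0.2072]
eef_rot: [-3.14, 0.001, 1.475]
force: [-0.0, -0.2, 0.5]
grip_width: 0.0565
grip_force: 0.0
time_s: 11.38
ee_pos: [0.5687, 0.2267, 0.0805]
eef_rot: [-3.138, 0.001, 1.475]
force: [0.7, 0.6, 0.4]
grip_width: 0.0565
grip_force: 0.0
time_s: 11.88
ee_pos: [0.5698, 0.2271, 0.0829]
eef_rot: [3.141, -0.0, 1.475]
force: [-0.8, -0.3, 2.3]
grip_width: 0.0256
grip_force: 25.0
```

```bash
python3 -m inch '-0.8 0 0 -.3 0 0 0;-0.8 0 0 -.5 0 0 0;-0.8 0 0 -.5 0 0 0;-0.8 0 0 -.6 0 0 0;-0.8 0 0 -.8 0 0 0;-0.8 0 0 -.8 0 0 0;-0.8 0 0 0 0 0 -.6;-0.8 0 0 0 0 0 -.6;-0.8 0 0 0 0 0 -.67'
python3 -m inch '-0.8 -.834 -.412 0 0 0 0;-0.8 -.834 -.412 0 0 0 0;-0.8 -.834 -.412 0 0 0 0;-0.8 -.834 -.412 0 0 0 0;-0.8 -.834 -.412 0 0 0 0;-0.8 -.834 -.412 0 0 0 0;-0.8 -.834 -.412 0 0 0 0;-0.8 -.834 -.412 0 0 0 0;-0.8 -.834 -.412 0 0 0 0;-0.8 -.834 -.412 0 0 0 0'
python3 -m inch '-0.8 -.834 -.412 0 0 0 0;-0.8 -.834 -.412 0 0 0 0;-0.8 -.834 -.412 0 0 0 0;-0.8 -.834 -.412 0 0 0 0;-0.8 -.834 -.412 0 0 0 0;-0.8 -.834 -.412 0 0 0 0;-0.8 -.834 -.412 0 0 0 0;-0.8 -.834 -.412 0 0 0 0;-0.8 -.834 -.412 0 0 0 0;-0.8 -.834 -.412 0 0 0 0'
python3 -m inch '-0.8 0 0 0 0 0 0;-0.8 0 0 0 0 0 0'
python3 - <<'E'
from h import *
c=snap('wrist');s=snap('scene')
cv2.imwrite('pics/w3.png',np.hstack([cv2.resize(c['img'],(480,300)),cv2.resize(s['img'][80:220,160:300],(300,300))]))
E
```

```text
time_s: 13.0
ee_pos: [0.5697, 0.2271, 0.1886]
eef_rot: [3.141, -0.0, 1.805]
force: [-0.3, -0.8, -1.1]
grip_width: 0.0258
grip_force: 25.0
time_s: 14.25
ee_pos: [0.5063, -0.0456, 0.1886]
eef_rot: [3.141, 0.0, 1.801]
force: [0.9, -0.5, -0.9]
grip_width: 0.0259
grip_force: 25.0
time_s: 15.5
ee_pos: [0.4431, -0.3174, 0.1886]
eef_rot: [3.141, 0.001, 1.801]
force: [0.0, 0.1, -1.2]
grip_width: 0.026
grip_force: 25.0
time_s: 15.75
ee_pos: [0.4434, -0.316, 0.1879]
eef_rot: [3.141, 0.0, 1.801]
force: [-0.4, 1.0, -0.5]
grip_width: 0.0256
grip_force: 25.0
```

View pics/w3.png

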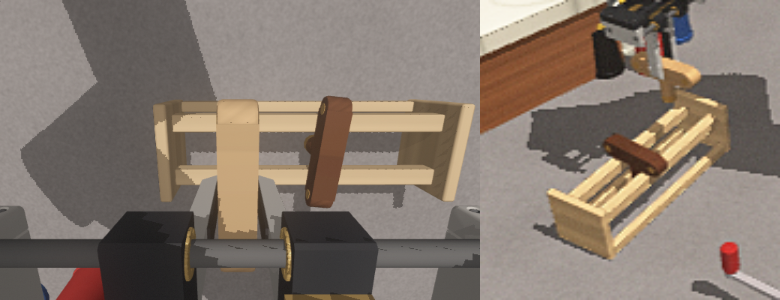

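The grip is held square across the rack, at about (237,170) in the wrist half, with the dark handle clear beside it. I'll check the stem offset before lowering.

```bash
python3 - <<'E'
from h import *
t=1.801;X=np.array([np.cos(t),np.sin(t)]);Y=np.array([np.sin(t),-np.cos(t)]);T=np.array([.4434,-.316])
for n in('wrist','scene'):
    c=dict(np.load('/tmp/%s.npz'%n));P=pts(c);h=cv2.cvtColor(c['img'],cv2.COLOR_BGR2HSV).astype(int)
    w=(h[...,0]>8)&(h[...,0]<28)&(h[...,1]>60)&(h[...,2]>90)&(np.linalg.norm(P[...,:2]-T,axis=-1)<.09)
    q=P[...,:2]-T;x=q@X*1000;y=q@Y*1000;z=P[...,2]*1000
    for a,b in((130,178),(186,206),(207,220)):
        m=w&(z>a)&(z<b)
        if m.sum()>5:print(n,a,b,m.sum(),'x',np.percentile(x[m],[1,50,99]).round(),'y',np.percentile(y[m],[1,50,99]).round(),'z',np.percentile(z[m],[1,99]).round())
    zz=[ (x[w&(abs(x-k)<5)&(z>190)].size,np.median(z[w&(abs(x-k)<5)&(z>190)]).round(1)) for k in(-50,-35,35,50) if (w&(abs(x-k)<5)&(z>190)).any()];print(zz)
E
```

```text
wrist 186 206 569 x [-57.  63.  65.] y [-13.   1.  15.] z [193. 206.]
wrist 207 220 9800 x [-53.  20.  59.] y [-12.   1.  14.] z [208. 212.]
[(194, np.float64(209.3)), (1504, np.float64(211.4)), (1307, np.float64(210.9))]
scene 130 178 61 x [-5.  9. 16.] y [-4. 11. 16.] z [142. 177.]
scene 186 206 122 x [-57.  23.  65.] y [-7. 15. 20.] z [186. 206.]
scene 207 220 116 x [-53.  22.  61.] y [-10.   5.  18.] z [207. 214.]
[(15, np.float64(208.0)), (22, np.float64(209.8)), (37, np.float64(211.2)), (29, np.float64(209.7))]
```

```bash
python3 -m inch '-0.8 -.1 0 .3 0 0 0;-0.8 0 0 .6 0 0 0;-0.8 0 0 .6 0 0 0;-0.8 0 0 .6 0 0 0;-0.8 0 0 .6 0 0 0;-0.8 0 0 .5 0 0 0;-0.8 0 0 .2 0 0 0;-0.8 0 0 0 0 0 0'
python3 -m inch '-0.8 0 0 .07 0 0 0;-0.8 0 0 0 0 0 0'
python3 -m inch '-0.8 0 0 .05 0 0 0;-0.8 0 0 0 0 0 0'
```

```text
time_s: 16.85
ee_pos: [0.4439, -0.3194, 0.0853]
eef_rot: [-3.141, -0.0, 1.801]
force: [0.7, -0.8, -0.8]
grip_width: 0.0258
grip_force: 25.0
time_s: 17.1
ee_pos: [0.444, -0.3195, 0.0836]
eef_rot: [3.141, 0.0, 1.801]
force: [-0.3, 0.3, -1.5]
grip_width: 0.0258
grip_force: 25.0
time_s: 17.35
ee_pos: [0.4439, -0.3195, 0.0818]
eef_rot: [-3.142, 0.0, 1.801]
force: [0.1, 0.4, -1.1]
grip_width: 0.0259
grip_force: 25.0
```

```bash
python3 -m inch '-0.8 0 0 .04 0 0 0;-0.8 0 0 0 0 0 0'
python3 -m inch '-0.8 0 0 .04 0 0 0;-0.8 0 0 0 0 0 0'
```

```text
time_s: 17.6
ee_pos: [0.4439, -0.3194, 0.0806]
eef_rot: [-3.142, -0.0, 1.801]
force: [-0.0, 0.4, -0.6]
grip_width: 0.0259
grip_force: 25.0
time_s: 17.85
ee_pos: [0.444, -0.3195, 0.0799]
eef_rot: [3.141, 0.0, 1.801]
force: [-2.0, 1.1, 4.3]
grip_width: 0.0258
grip_force: 25.0
```

It has touched the slats, so I release, retreat and look.

```bash
python3 -m inch '-0.35 0 0 0 0 0 0;-0.2 0 0 0 0 0 0;0 0 0 0 0 0 0;0 0 0 0 0 0 0'
python3 -m inch '0 0 0 -.3 0 0 0;0 0 0 -.6 0 0 0;0 0 0 -.8 0 0 0;0 0 0 -1 0 0 0;0 0 0 -1 0 0 0;0 0 0 -1 0 0 0;0 .8 -.3 -.3 0 0 0;0 .8 -.3 0 0 0 0;0 .8 -.3 0 0 0 0;0 .8 -.3 0 0 0 0'
python3 -m inch '0 .9 0 0 0 0 0;0 .9 0 0 0 0 0;0 .9 0 0 0 0 0;0 .9 0 0 0 0 0;0 0 0 0 0 0 0'
python3 - <<'E'
from h import *
c=snap('top');s=snap('scene')
cv2.imwrite('pics/f4.png',np.hstack([cv2.resize(c['img'][150:285,255:500],(472,260),interpolation=2),cv2.resize(s['img'][100:280,170:380],(303,260))]))
E
python3 m.py|sed '/--rack/,$d'
python3 - <<'E'
exec(open('m.py').read().split("box(((H")[0])
box((H>8)&(H<28)&(S>60)&(Vv>120)&(Z>.088),'placed',435,495,225,250,.103)
s=dict(np.load('/tmp/scene.npz'));Q=pts(s)
E
```

```text
time_s: 18.35
ee_pos: [0.4439, -0.3194, 0.0794]
eef_rot: [-3.141, -0.0, 1.801]
force: [-0.1, -0.0, -0.4]
grip_width: 0.0473
grip_force: 0.0
time_s: 19.6
ee_pos: [0.3865, -0.2335, 0.2308]
eef_rot: [3.141, 0.001, 1.801]
force: [0.3, -0.1, 0.4]
grip_width: 0.0471
grip_force: 0.0
time_s: 20.23
ee_pos: [0.3622, -0.1282, 0.2308]
eef_rot: [3.14, 0.001, 1.803]
force: [-0.4, 0.7, 0.4]
grip_width: 0.0469
grip_force: 0.0
knob none
pale 1 zmed 0.085 mean [0.5753 0.2318] rect [575.3 231.8] [0. 0.] longyaw 0.0
dark 345 zmed 0.102 mean [ 0.539  -0.2943] rect [ 539.1 -294.4] [ 27.9 122. ] longyaw -82.2
rack 2203 zmed 0.082 mean [ 0.5224 -0.3002] rect [ 522.3 -301.6] [335.8 125.7] longyaw 13.5
slat 253 zmed 0.075 mean [ 0.6195 -0.3088] rect [ 619.3 -308.2] [120.7  23.2] longyaw 12.2
green 388 zmed 0.076 mean [0.5847 0.1495] rect [587.3 124.9] [ 82.2 136.4] longyaw -76.3
jar 260 zmed 0.085 mean [0.5678 0.3826] rect [568.  382.3] [57.1 52.9] longyaw 2.3
cone 224 zmed 0.096 mean [0.3936 0.2878] rect [393.3 286.7] [48.  51.2] longyaw -89.4
287 197 [0.585 0.231 0.021]
275 197 [0.575 0.264 0.072]
300 199 [0.568 0.185 0.078]
329 199 [0.572 0.095 0.061]
329 232 [0.475 0.094 0.002]
457 209 [ 0.537 -0.296  0.102]
440 190 [ 0.602 -0.252  0.074]
463 210 [ 0.534 -0.314  0.101]
470 235 [ 0.457 -0.331  0.107]
placed 323 zmed 0.103 mean [ 0.4446 -0.319 ] rect [ 443.3 -315.3] [ 26.2 123.3] longyaw -76.2
```

View pics/f4.png

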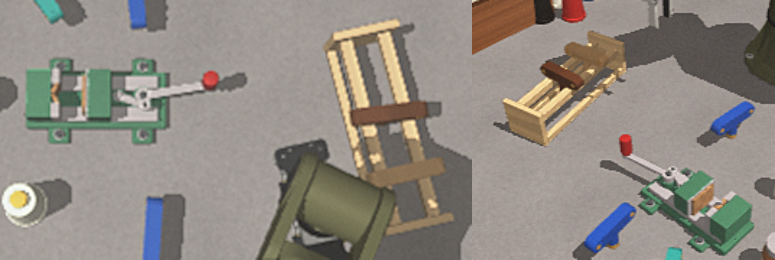

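The vise is open with the lever round. The pale handle hangs square on the rack (axis -76.2°, top at 0.103 m), and the dark handle, cone and jar haven't moved. One last check of the lever angle before handing in.

```bash
python3 - <<'E'
exec(open('m.py').read().split("box(((H")[0])
m=((H<8)|(H>172))&(S>150)&(Vv>90);m[:, :350]=0;m[:,380:]=0;m[:180]=0;m[205:]=0
v,u=np.nonzero(m);k=ray(c,u.mean(),v.mean(),.106);d=k[:2]-[.571,.094];print(len(u),k.round(4),np.hypot(*d),np.arctan2(d[1],d[0])+np.pi)
if abs(np.arctan2(d[1],d[0])+np.pi-1.75)<.05:
    from station import ticket; print(ticket.hand_in())
E
```

```text
46 [ 0.5908 -0.0118  0.106 ] 0.10759022177592766 1.7554150907843893
the job is handed in; nothing more can be done
None
```

The job is handed in at about 20 s on the robot's clock. The lever is at its open stop (measured 1.755 rad), the pale handle hangs square across both rack slats, and the dark handle, thread cone and varnish jar measured where they were at the start.

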